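Lock the circuit-board holder with a hex key

TASK

Swing the magnifier a good quarter turn away from over the tilted clamp screw, back over the green board. Then take the blue-handled hex key from its wooden stand, push it fully home in the screw's socket (collar flat on the screw's face), and only then turn the screw clockwise until its white line reaches the white line on the ring around it. Let go and leave the key standing fully home in the screw; do not disturb the red key, heat sink, screwdriver or parts tray.

Things in the scene. Friction and masses are not known exactly. Their poses are not given: they have to be found in the camera images.
- magnifier (a joint): Swing of the magnifier arm about its vertical post, rad. Near 0 the lens (100 mm ring, 16 mm thick) hangs over the clamp screw and blocks the key and gripper; the value grows as it swings counter-clockwise seen from above, over the green board on the far side (a quarter turn is 1.57; stop at 1.75). Rubs lightly (0.12 N m) and stays where left.
- magnifier_knob (a point): Grip point on the orange upright round knob on the magnifier arm, 14 mm diameter, standing 45 mm above the arm; the point lies 32 mm above the arm's middle and 18 mm below the knob's top, on the knob's axis, 85 mm from the post's axis. Can be pinched from above; it moves on a level circle about magnifier_pivot.
- magnifier_pivot (a point): Point on the vertical axis of the magnifier's post, at the height of the arm (190 mm above the table). x axis points along the arm to the lens, whose centre is 149 mm away. The post is 22 mm thick, fixed.
- screw (a joint): Angle of the clamp screw, rad: grows as it turns clockwise seen from outside. It starts loose between 0 and 0.35; the white lines meet at 1.25; stop at 1.5. Needs about 0.2 N m and stays where left.
- socket (a point): Centre of the mouth of the hex socket, in the screw's flat face, 115 mm above the table. z axis points out of the screw along its axis, which leans 35 degrees from vertical, towards the robot's side of the holder. Hex hole 17.2 mm across flats, 34 mm deep; x axis points to a corner of the hex and to the white line on the face, and turns with the screw. The face lies 2 mm below the rim of a fixed grey ring (bore 43 mm, outside 62 mm); nothing but the key can turn it.
- tight_mark (a point): White line on the fixed grey ring, on the uphill side, 26 mm from the screw axis; the screw's white line points to it when tight.
- blue_key_grip (a point): Centre of the blue key's handle, a block 62 mm (its x) by 20 mm (its y, pinch across this) by 40 mm high (its z). The key is 118 mm long, about 0.16 kg; z runs along it from the bit up to the handle. It stands upright in the stand in a loose round hole and must be lifted 32 mm to come out.
- blue_key_collar (a point): Centre of the underside of the blue key's collar (30 mm diameter, 8 mm thick), 68 mm below the grip point, on the key's axis. Below it is the hex bit: 16 mm across flats, 30 mm long, last 4 mm tapered to enter; its x axis points to a corner of the hex. The bit fits the socket in six positions, with about 8 degrees of play either way; when fully home the collar lies on the screw's face, so this point meets socket.
- red_key_grip (a point): Handle centre of a red key, same shape, bit too thin (10 mm): leave it alone. It and the blue key stand in the two holes, 120 mm apart, either way round.
- stand: Fixed wooden block 200 x 70 x 45 mm holding the two keys, origin under its centre, long along its x. The keys' collars rest on its top.
- holder: Fixed board holder: origin on the table, 115 mm straight below the socket. Foot plate 250 x 260 mm; x axis points from the screw to the green board (145 x 115 mm, about 70 to 240 mm ahead, 90 to 130 mm high); the magnifier's post stands at x 50, y 110 mm.
- heatsink_center (a point): Finned aluminium heat sink, 70 x 60 x 30 mm, loose; its centre. Leave alone.
- screwdriver: Loose yellow screwdriver lying on the mat. Leave alone.
- parts_tray: Loose blue divided parts tray 110 x 160 x 35 mm, origin under its centre. Leave alone.
Things that resemble listed ones, but are neither listed nor needed, are in the scene too. What is shaped like the part that bears blue_key_grip but purple or yellow is not meant.

How it is judged:
By the outcome, as a careful person would: the job done as asked, in the order asked, and still so for the second after the job is handed in, with the robot touching nothing.
It also fails if it takes over 58 s, if anything falls off the work surface, if the arm or the gripper's body presses on something with over 40 N, if the wrist force passes 120 N, or if a joint passes its speed limit or range.

ROBOT

A 6-joint arm with a two-finger parallel gripper is mounted at the origin on the work surface. World frame = base frame: x ahead of the robot, y to its left, z up, the work surface at z = 0. Lengths are in mm, angles in rad, forces in N, time in s.
With the tool pointing down it reaches from about 275 to 750 mm from the base axis. Payload 10.2 kg.
Tool frame: the origin (TCP) lies midway between the tips of the shut fingers; the grasp point (between the pads) lies grip_depth behind it (grip_depth is the distance from the TCP to the grasp point, in mm); z points along the fingers, y is the line along which they close (so a half turn about z gives the same grasp; the last joint's range is limited). The gripper opens to 85 mm and grips with 20 to 120 N. Pads are 22 mm wide; open, the fingers measure 114 mm over their backs; the gripper's body (76 mm by 85 mm) begins 54 mm behind the grasp point. The pads swing forward as they close: fully open they stand 13 mm farther back than shut.
Start: joints at [-1.549, 0.313, 1.498, -0, 1.331, -0.223], TCP at [127.227, -509.357, 231.294] pointing down, gripper open.
Joint ranges: [-2.94, 2.94], [-0.97, 2.17], [0.19, 2.56], [-1.23, 4.37], [0.02, 3.11], [-2.88, 2.88]. Speed limits (rad/s): [2.39, 2.39, 3.01, 3.14, 3.14, 3.14].

INTERFACE

Orientations are given as a unit quaternion [w, x, y, z].
In Python, from rig import * gives the robot as it stands.
- The arm moves only by the tool servo_tool, never from a script. Its argument "commands" is a list of rows, each a list of 3 entries, a list of its own where there are three numbers: the gripper command: -1 is fully open, 1 is shut, values between are in proportion, then the shift along the tool's x, y, z in m, then the turn, a rotation vector about the tool's x, y, z in units of 6 degrees (1.0 is 6 degrees). In form: [[grip, [dx, dy, dz], [ax, ay, az]], ...]. A call has 1 to 10 rows; each row shifts and turns the commanded pose from where the row before left it, along the tool's axes as they then stand; what a row does not reach is not made up. A row lasts 1/12 s, in which the tool goes at most 41.7 mm and 7.16 degrees, less where a joint would pass 70% of its speed; a pose out of reach is approached as far as the arm can. A call is refused whole if a number of a shift passes 0.0417 or a number of a turn 1, either way. A call with a gripper value outside its range is refused whole. The fingers move at their own pace and stop on an object; "squeeze" is the grip in N (left out, the last holds). Time passes only in rows, so rows that do not move let the fingers close. It gives the time, the measured TCP pose, the force, the opening and the grip force at its end, in the units of the state.
- sense(): the state, without advancing time (a new reading comes with each control period).
- capture(name): name is "scene" or "top" or "wrist"; returns a dict with "pixels" (400x640x3 uint8, red, green, blue), "z_map" (400x640 float32, mm along the optical axis (not along the pixel's ray), 0 where there is no reading), "fx", "fy", "cx", "cy" (pixels), "distortion" ([k1, k2, p1, p2, k3] as OpenCV has them; the pictures are not rectified), "rvec" (rotation vector, rad) and "tvec" (3), from world to camera coordinates, as OpenCV has them; the wrist camera has in their place "T_tool_cam" (4x4, takes a point from camera to tool coordinates, whose origin is the TCP and whose axes are the flange's). Camera axes: x right, y down, z forward; pixel columns grow to the right and rows downward; lengths in mm; the calibration is good to about 2 mm. A picture is of the moment at which its call begins: read the wrist's pose just before it.
- finish_job(): hands the job in; it is judged then, once.
The state is a dict: "time_s": time; "joints": joint angles; "dq": joint speeds; "tau": joint torques, N m; "eef_pos": TCP position; "ee_rot": TCP orientation; "force": force on the tool from outside, world axes, zero at the start; "wrist_torque": the same for the moment, N m; "grip_width": opening from 0.0 (shut) to 1.0 (fully open); "grip_force": force on a finger pad.
Only numpy, scipy, OpenCV 4.12 (cv2) and the standard library are available. Lean on these libraries where they do the work, as an engineer would, in place of code of your own. Each camera call takes 0.05 s, during which the arm holds its last target. There are 200 camera calls.

## Working session

There is one attempt and no reset: what is moved stays moved. The work goes in short steps, Python scripts to look and compute and a tool call to move; the robot and the scene stay as the last step left them, time stands still between calls to the robot, and variables do not carry over. Pictures are saved under pics/ and viewed, at most 13 in all, crops included, and the job is handed in when it is done.

Besides the shell and the picture viewer there is one more tool, called as name([rows], argument=value, ...), one row to a line, values as JSON. servo_tool: Moves the arm, as the interface text tells. Its arguments: {"type":"object","properties":{"commands":{"type":"array"},"squeeze":{"type":"number"}},"required":["commands"]}

```bash
ls; mkdir -p pics; cat > h.py <<'E'
from rig import *
import numpy as np, cv2
from scipy.spatial.transform import Rotation as R
def Rq(q): return R.from_quat([q[1],q[2],q[3],q[0]])
def cam(n):
    s=sense(); c=capture(n)
    c['K']=np.array([[c['fx'],0,c['cx']],[0,c['fy'],c['cy']],[0,0,1.]]); c['D']=np.array(c['distortion'],float)
    if n=='wrist':
        T=np.eye(4); T[:3,:3]=Rq(s['ee_rot']).as_matrix(); T[:3,3]=s['eef_pos']; c['T']=T@np.array(c['T_tool_cam'])
    else:
        M=cv2.Rodrigues(np.array(c['rvec'],float))[0]; T=np.eye(4); T[:3,:3]=M.T; T[:3,3]=-M.T@np.array(c['tvec'],float).ravel(); c['T']=T
    return c
def save(c,f): cv2.imwrite(f,c['pixels'][:,:,::-1])
def rays(c,uv):
    p=cv2.undistortPoints(np.array(uv,float).reshape(-1,1,2),c['K'],c['D']).reshape(-1,2)
    return c['T'][:3,3],np.c_[p,np.ones(len(p))]@c['T'][:3,:3].T
def onplane(c,uv,z):
    o,d=rays(c,uv); return o+d*((z-o[2])/d[:,2])[:,None]
def pts(c,uv):
    o,d=rays(c,uv); uv=np.array(uv).reshape(-1,2).astype(int); z=c['z_map'][uv[:,1],uv[:,0]]; return o+d*z[:,None]
def tri(c1,u1,c2,u2):
    o1,d1=rays(c1,u1);o2,d2=rays(c2,u2);d1=d1[0];d2=d2[0]
    k=np.linalg.lstsq(np.c_[d1,-d2],o2-o1,rcond=None)[0]; a=o1+k[0]*d1;b=o2+k[1]*d2
    return (a+b)/2,np.linalg.norm(a-b)
def mask(c,lo,hi):
    h=cv2.cvtColor(c['pixels'],cv2.COLOR_RGB2HSV); return cv2.inRange(h,np.array(lo),np.array(hi))
E
cat > a.py <<'E'
from h import *
import pickle
for n in ['scene','top','wrist']:
    c=cam(n); save(c,f'pics/{n}0.png'); pickle.dump(c,open(f'{n}0.pkl','wb')); print(n,c['T'].round(2).tolist(),c['fx'])
s=sense();print(s)
E
python3 a.py
```

```text
pics
scene [[0.83, 0.37, -0.43, 1084.75], [0.56, -0.52, 0.65, -811.1], [0.02, -0.77, -0.63, 969.45], [0.0, 0.0, 0.0, 1.0]] 441.305994446434
top [[-0.03, -0.98, 0.18, 361.65], [-1.0, 0.03, -0.02, 10.84], [0.02, -0.18, -0.98, 1228.9], [0.0, 0.0, 0.0, 1.0]] 386.1828071137081
wrist [[0.24, -0.93, -0.29, 198.73], [-0.97, -0.23, -0.07, -490.15], [-0.0, 0.3, -0.96, 373.56], [0.0, 0.0, 0.0, 1.0]] 358.53781141760453
{'time_s': 0.15, 'joints': array([-1.54940953e+00,  3.13292092e-01,  1.49823398e+00,  4.37516064e-06,
        1.33100513e+00, -2.23399913e-01]), 'dq': array([ 1.91113916e-03, -3.05735695e-03, -1.91190727e-03, -1.00672312e-03,
        5.52452455e-05,  3.35029769e-04]), 'tau': array([ 8.41089495e-04, -4.12369394e+01, -2.59797907e+01, -1.79017998e-04,
        3.20312029e-03,  2.26729765e-05]), 'eef_pos': array([ 127.21868256, -509.16151526,  230.89233855]), 'ee_rot': array([-4.66668187e-04,  9.92519233e-01,  1.22087476e-01,  4.94331342e-05]), 'force': array([0.29380339, 1.16234464, 0.67731567]), 'wrist_torque': array([ 0.00323466, -0.01066627, -0.00201859]), 'grip_force': 0.0, 'grip_width': 0.998283764089782}
```

View pics/scene0.png

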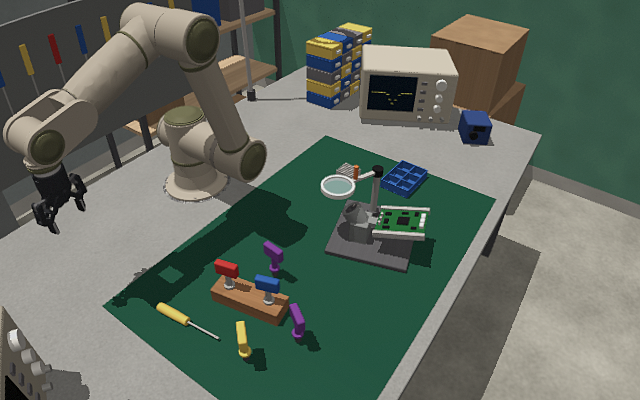

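View pics/top0.png

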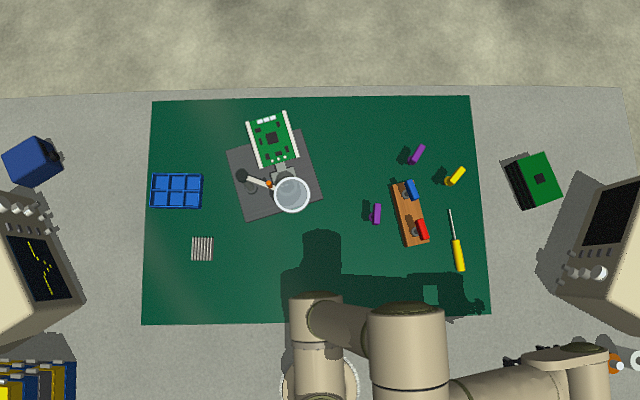

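The scene view shows the stand with red key (228,268) and blue key (267,285), the lens at (338,187), and the knob at (356,172). In the top view, the blue handle is at (410,188), red at (421,228), lens at (291,195), knob near (268,183), post near (243,175) and board at (272,140).

```bash
cat > b.py <<'E'
from h import *
import pickle
S=pickle.load(open('scene0.pkl','rb'));T=pickle.load(open('top0.pkl','rb'))
def blob(c,lo,hi,box):
    m=mask(c,lo,hi); b=np.zeros_like(m); x0,y0,x1,y1=box; b[y0:y1,x0:x1]=m[y0:y1,x0:x1]
    v,u=np.nonzero(b); return np.c_[u,v]
def rep(n,c,lo,hi,box):
    uv=blob(c,lo,hi,box)
    if len(uv)==0: print(n,'none');return None
    P=pts(c,uv); print(n,len(uv),uv.mean(0).round(1),'bb',uv.min(0),uv.max(0),'med',np.median(P,0).round(1),'zrange',np.percentile(P[:,2],[5,95]).round(1)); return uv,P
B=((100,120,60),(125,255,255));Rd=((0,150,60),(5,255,255));O=((5,120,80),(20,255,255))
b1=rep('blueS',S,*B,(245,270,290,305)); b2=rep('blueT',T,*B,(395,170,425,205))
rep('redT',T,*Rd,(405,210,440,250))
k1=rep('knobS',S,*O,(345,155,365,185)); k2=rep('knobT',T,*O,(255,170,282,200))
print('tri knob',tri(S,[k1[0].mean(0)],T,[k2[0].mean(0)]),'tri blue',tri(S,[b1[0].mean(0)],T,[b2[0].mean(0)]))
# blue top face
uv,P=b2; top=P[P[:,2]>np.percentile(P[:,2],95)-6]; print('blue top',cv2.minAreaRect(top[:,:2].astype(np.float32)),top[:,2].mean(),len(top))
# stand
m=mask(T,(5,80,60),(20,220,255)); v,u=np.nonzero(m[170:260,385:435]); P=pts(T,np.c_[u+385,v+170]); P=P[(P[:,2]>38)&(P[:,2]<52)]
print('stand',cv2.minAreaRect(P[:,:2].astype(np.float32)),P[:,2].mean())
# lens ring: white-ish at z~190
uv=np.stack(np.meshgrid(np.arange(225,330),np.arange(160,220)),-1).reshape(-1,2); P=pts(T,uv)
L=P[(P[:,2]>175)&(P[:,2]<215)]; print('arm level n',len(L),L.mean(0))
d,lab=None,None
np.save('L.npy',L)
# holder foot plate z 5..25
uv=np.stack(np.meshgrid(np.arange(215,330),np.arange(120,225)),-1).reshape(-1,2); P=pts(T,uv); h=np.histogram(P[:,2],bins=np.arange(-10,260,10)); print(list(zip(h[1].astype(int),h[0])))
im=T['pixels'][100:230,210:330]; cv2.imwrite('pics/c1.png',cv2.hconcat([cv2.resize(im,(480,520),interpolation=2)[:,:,::-1],cv2.resize(S['pixels'][150:280,310:440],(320,520),interpolation=2)[:,:,::-1]][:1]))
E
python3 b.py
```

```text
blueS 368 [266.9 283.3] bb [254 274] [279 293] med [ 585.7 -292.4  125.1] zrange [ 99.1 135.8]
blueT 155 [412.1 189.2] bb [404 179] [419 200] med [ 582.8 -285.1  130.8] zrange [111.2 134.8]
redT 152 [422.3 228.7] bb [416 219] [429 239] med [ 465.8 -307.   130.7] zrange [106.3 134.2]
knobS 61 [355.5 171.6] bb [353 165] [358 179] med [588.4 117.4 222.8] zrange [199.4 241.4]
knobT 37 [268.8 183.6] bb [266 180] [271 188] med [587.1 122.9 236.1] zrange [200.1 240.6]
tri knob (array([587.82333926, 122.18533248, 221.49728986]), np.float64(3.4684806138083606)) tri blue (array([ 584.38477752, -288.73810311,  118.30671235]), np.float64(1.9021954849691736))
blue top ((467.98052978515625, -153.67893981933594), (57.9945068359375, 387.4584655761719), 41.389129638671875) 141.3194885325535 114
stand ((525.9118041992188, -297.587890625), (199.70999145507812, 71.75163269042969), 10.442110061645508) 43.62345972069354
arm level n 1312 [573.21173731  87.33001941 193.44354179]
[(np.int64(-10), np.int64(2520)), (np.int64(0), np.int64(2726)), (np.int64(10), np.int64(2752)), (np.int64(20), np.int64(376)), (np.int64(30), np.int64(49)), (np.int64(40), np.int64(16)), (np.int64(50), np.int64(4)), (np.int64(60), np.int64(9)), (np.int64(70), np.int64(4)), (np.int64(80), np.int64(204)), (np.int64(90), np.int64(382)), (np.int64(100), np.int64(676)), (np.int64(110), np.int64(708)), (np.int64(120), np.int64(210)), (np.int64(130), np.int64(43)), (np.int64(140), np.int64(4)), (np.int64(150), np.int64(3)), (np.int64(160), np.int64(0)), (np.int64(170), np.int64(4)), (np.int64(180), np.int64(227)), (np.int64(190), np.int64(987)), (np.int64(200), np.int64(92)), (np.int64(210), np.int64(3)), (np.int64(220), np.int64(5)), (np.int64(230), np.int64(23)), (np.int64(240), np.int64(4))]
```

View pics/c1.png

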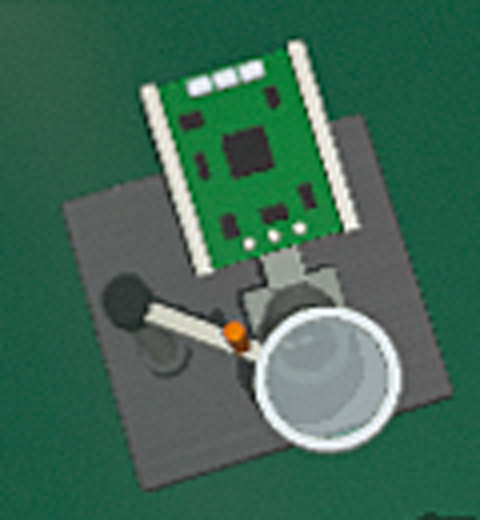

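The crop shows the lens over the screw ring, the post top at crop (128,302), i.e. pixel (242,175), the knob at (236,333), and the foot plate rotated about 15°.

```bash
cat > c.py <<'E'
from h import *
import pickle
S=pickle.load(open('scene0.pkl','rb'));T=pickle.load(open('top0.pkl','rb'))
L=np.load('L.npy')
# lens ring colour: white pixels top
m=mask(T,(0,0,200),(180,40,255)); w=np.zeros_like(m); w[170:220,270:312]=m[170:220,270:312]
v,u=np.nonzero(w); P=onplane(T,np.c_[u,v],198.); (c,r)=cv2.minEnclosingCircle(P[:,:2].astype(np.float32)); print('lens circle',c,r,len(P),pts(T,np.c_[u,v])[:,2].mean())
p=pts(T,[[241,174],[242,175],[243,176],[242,174]]); print('post top',p.round(1))
uv=np.stack(np.meshgrid(np.arange(205,340),np.arange(110,230)),-1).reshape(-1,2)
px=T['pixels'][uv[:,1],uv[:,0]].astype(int); P=pts(T,uv)
g=(px.max(1)-px.min(1)<25)&(px.max(1)<130)&(P[:,2]<30)&(P[:,2]>3)
mm=np.zeros((400,640),np.uint8); mm[uv[g][:,1],uv[g][:,0]]=255
mm=cv2.morphologyEx(mm,cv2.MORPH_OPEN,np.ones((3,3)))
v,u=np.nonzero(mm); z=np.median(pts(T,np.c_[u,v])[:,2]); Q=onplane(T,np.c_[u,v],z); rect=cv2.minAreaRect(Q[:,:2].astype(np.float32)); print('foot',rect,z, cv2.boxPoints(rect))
# blue handle yaw, PCA of top view ray-cast at z 133
for nm,cc,box in [('blue',T,(395,170,425,205)),]:
    m=mask(cc,(100,120,60),(125,255,255)); v,u=np.nonzero(m[box[1]:box[3],box[0]:box[2]]); uv=np.c_[u+box[0],v+box[1]]
    V=T['pixels'][uv[:,1],uv[:,0]].max(1); print(np.percentile(V,[5,25,50,75,95]))
    A=uv[V>np.percentile(V,75)-40]; Q=onplane(T,A,133.); print(len(A),cv2.minAreaRect(Q[:,:2].astype(np.float32)))
E
python3 c.py
```

```text
lens circle (566.4288330078125, 69.03570556640625) 53.305362701416016 269 204.44905923355444
post top [[623.2 202.  199.1]
 [620.1 199.  200.2]
 [617.6 196.6 198.4]
 [622.1 198.5 203.3]]
foot ((666.50732421875, 131.92454528808594), (250.28199768066406, 259.2072448730469), 16.24424171447754) 17.08315260945824 [[510.10788  221.34811 ]
 [582.6165   -27.511051]
 [822.90674   42.500977]
 [750.39813  291.36014 ]]
[ 63.7 145.5 191.  195.  205. ]
111 ((584.2935180664062, -286.4654235839844), (58.76708221435547, 17.212308883666992), 18.697959899902344)
```

```bash
python3 -c "
import rig; print([(k,getattr(rig,k)) for k in dir(rig) if not k.startswith('_') and not callable(getattr(rig,k))][:20])
try: print(rig.grip_depth)
except Exception as e: print(e)
print(rig.sense().keys())"
cat > go.py <<'E'
# usage: go.py x y z [zaxis xyz, xaxis xyz] : shift/turn to TCP target in tool axes
from h import *
import sys
a=[float(v) for v in sys.argv[1:]]; s=sense(); Rm=Rq(s['ee_rot'])
d=np.array(a[:3])-s['eef_pos']; print('tcp',s['eef_pos'].round(1),'d tool mm',Rm.inv().apply(d).round(1),'t',round(s['time_s'],2),'F',s['force'].round(1),'w',round(s['grip_width'],3),'q',s['joints'].round(2))
print('axes x,z',Rm.as_matrix()[:,0].round(3),Rm.as_matrix()[:,2].round(3))
if len(a)>3:
    z=np.array(a[3:6]);z/=np.linalg.norm(z);x=np.array(a[6:9]);x-=z*(x@z);x/=np.linalg.norm(x)
    M=R.from_matrix(np.c_[x,np.cross(z,x),z]); rv=(Rm.inv()*M).as_rotvec(degrees=True); print('turn tool units(6deg)',(rv/6).round(3))
E
python3 go.py 588 122 300
```

```text
[('grip_depth', 18.700000000000003)]
18.700000000000003
dict_keys(['time_s', 'joints', 'dq', 'tau', 'eef_pos', 'ee_rot', 'force', 'wrist_torque', 'grip_force', 'grip_width'])
tcp [ 127.2 -509.2  230.9] d tool mm [ 600.  -500.7  -68.5] t 0.15 F [0.3 1.2 0.7] w 0.998 q [-1.55  0.31  1.5   0.    1.33 -0.22]
axes x,z [0.97  0.242 0.   ] [-0.     0.001 -1.   ]
```

servo_tool([
  [-1,[0.02,-0.0167,-0.0068],[0,0,0]],
  [-1,[0.02,-0.0167,-0.0068],[0,0,0]],
  [-1,[0.02,-0.0167,-0.0068],[0,0,0]],
  [-1,[0.02,-0.0167,-0.0068],[0,0,0]],
  [-1,[0.02,-0.0167,-0.0068],[0,0,0]],
  [-1,[0.02,-0.0167,-0.0068],[0,0,0]],
  [-1,[0.02,-0.0167,-0.0068],[0,0,0]],
  [-1,[0.02,-0.0167,-0.0068],[0,0,0]],
  [-1,[0.02,-0.0167,-0.0068],[0,0,0]],
  [-1,[0.02,-0.0167,-0.0068],[0,0,0]],
])

```text
time_s: 0.98
eef_pos: [281.3, -297.6, 299.5]
ee_rot: [-0.0, 0.993, 0.122, -0.0]
force: [0.3, -0.4, 0.2]
grip_width: 1.001
grip_force: 0.0
```

servo_tool([
  [-1,[0.03,-0.025,0],[0,0,0]],
  [-1,[0.03,-0.025,0],[0,0,0]],
  [-1,[0.03,-0.025,0],[0,0,0]],
  [-1,[0.03,-0.025,0],[0,0,0]],
  [-1,[0.03,-0.025,0],[0,0,0]],
  [-1,[0.03,-0.025,0],[0,0,0]],
  [-1,[0.03,-0.025,0],[0,0,0]],
  [-1,[0.03,-0.025,0],[0,0,0]],
  [-1,[0.02,-0.02,0],[0,0,0]],
  [-1,[0.02,-0.02,0],[0,0,0]],
])

```text
time_s: 1.82
eef_pos: [494.9, 3.8, 299.0]
ee_rot: [-0.0, 0.992, 0.123, -0.0]
force: [-0.3, -0.2, 0.6]
grip_width: 0.999
grip_force: 0.0
```

```bash
python3 go.py 588 122 300
```

```text
tcp [494.9   3.8 299. ] d tool mm [119.1 -92.   -1.1] t 1.82 F [-0.3 -0.2  0.6] w 0.999 q [-0.23  0.2   1.46  0.    1.48  1.1 ]
axes x,z [ 0.97   0.243 -0.001] [-0.001  0.    -1.   ]
```

```bash
cat > d.py <<'E'
from h import *
c=cam('wrist'); save(c,'pics/w1.png')
m=mask(c,(5,150,80),(20,255,255)); n,l,st,ce=cv2.connectedComponentsWithStats(m)
for i in range(1,n):
    if st[i,4]>60:
        v,u=np.nonzero(l==i); P=pts(c,np.c_[u,v]); print(st[i],ce[i].round(1),P.mean(0).round(1),P.min(0).round(1),P.max(0).round(1)); t=P[P[:,2]>P[:,2].max()-4]; print(' top',t.mean(0).round(1),len(t))
E
python3 d.py
```

```text
[127   0  46  17 500] [153.9   5.9] [584.9 118.7 231.1] [566.5  23.   18.9] [601.8 244.8 441.7]
 top [566.5  23.  441.7] 1
[596 268  29  34 160] [612.9 288. ] [ 451.1 -311.8  133.6] [ 380.7 -440.     8. ] [566.5  23.  441.7]
 top [566.5  23.  441.7] 1
```

View pics/w1.png

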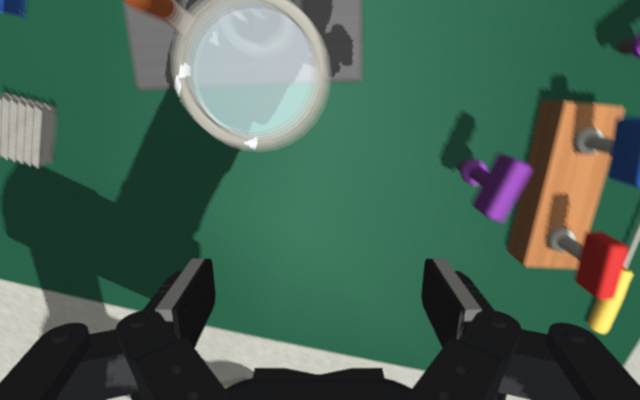

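servo_tool([
  [-1,[0.02,-0.0154,0],[0,0,0]],
  [-1,[0.02,-0.0154,0],[0,0,0]],
  [-1,[0.02,-0.0154,0],[0,0,0]],
  [-1,[0.02,-0.0154,0],[0,0,0]],
  [-1,[0.02,-0.0154,0],[0,0,0]],
  [-1,[0.019,-0.015,0],[0,0,0]],
  [-1,[0,0,0.02],[0,0,0]],
  [-1,[0,0,0.015],[0,0,0]],
  [-1,[0,0,0],[0,0,0]],
])

```text
time_s: 2.62
eef_pos: [586.4, 120.2, 260.7]
ee_rot: [-0.0, 0.992, 0.122, -0.003]
force: [0.1, -0.8, -0.6]
grip_width: 0.999
grip_force: 0.0
```

```bash
cat > d2.py <<'E'
from h import *
c=cam('wrist'); save(c,'pics/w2.png')
m=mask(c,(5,150,80),(20,255,255)); n,l,st,ce=cv2.connectedComponentsWithStats(m)
for i in range(1,n):
    if st[i,4]>60:
        v,u=np.nonzero(l==i); P=pts(c,np.c_[u,v]); print(st[i],ce[i].round(1),np.median(P,0).round(1)); t=P[(P[:,2]>236)&(P[:,2]<246)]; print(' top',t.mean(0).round(1),t.min(0),t.max(0),len(t))
E
python3 d2.py; python3 go.py 588 122 209
```

```text
[ 302  201   26   50 1045] [314.9 226.3] [590.5 124.2 236.8]
 top [587.1 123.7 239.8] [579.43694119 117.37135756 236.00833865] [592.94312616 129.79102312 241.80288367] 534
tcp [586.9 120.  262.9] d tool mm [ 1.8 -1.7 53.9] t 2.67 F [0.1 0.1 0.2] w 1.001 q [0.01 0.46 1.2  0.   1.48 1.33]
axes x,z [ 0.97   0.243 -0.003] [-0.004 -0.    -1.   ]
```

servo_tool([
  [-1,[0.001,-0.0035,0.015],[0,0,0]],
  [-1,[0,0,0.02],[0,0,0]],
  [-1,[0,0,0.018],[0,0,0]],
  [0,[0,0,0],[0,0,0]],
  [1,[0,0,0],[0,0,0]],
  [1,[0,0,0],[0,0,0]],
  [1,[0,0,0],[0,0,0]],
  [1,[0,0,0],[0,0,0]],
  [1,[0,0,0],[0,0,0]],
  [1,[0,0,0],[0,0,0]],
], squeeze=25)

```text
time_s: 3.5
eef_pos: [587.7, 122.5, 212.3]
ee_rot: [0.001, 0.993, 0.122, 0.0]
force: [-2.6, -5.7, 3.5]
grip_width: 0.149
grip_force: 26.2
```

```bash
cat > arc.py <<'E'
from h import *
s=sense(); M=Rq(s['ee_rot']); p=s['eef_pos'].copy(); print(p.round(1),s['force'].round(1),s['grip_width'],s['grip_force'],s['time_s'])
piv=np.array([620,200.]); v=p[:2]-piv; print('r',np.linalg.norm(v),'ang',np.degrees(np.arctan2(v[1],v[0])))
v=v/np.linalg.norm(v)*85
# keep pivot on line at 85 mm
for a in range(6,100,6):
    r=lambda t:np.array([[np.cos(t),-np.sin(t)],[np.sin(t),np.cos(t)]])
    d=(r(np.radians(a))-r(np.radians(a-6)))@v; print(a,M.inv().apply([*d,0]).round(1)[:2].tolist(),end=' ')
E
python3 arc.py
```

```text
[587.7 122.5 212.3] [-2.6 -5.7  3.5] 0.14909138608793304 26.18588089942932 3.5
r 83.92285027361767 ang -112.60499787893046
6 [7.4, 4.9] 12 [7.9, 4.1] 18 [8.3, 3.3] 24 [8.6, 2.4] 30 [8.8, 1.5] 36 [8.9, 0.6] 42 [8.9, -0.4] 48 [8.8, -1.3] 54 [8.6, -2.2] 60 [8.3, -3.1] 66 [8.0, -4.0] 72 [7.5, -4.8] 78 [7.0, -5.5] 84 [6.4, -6.2] 90 [5.7, -6.9] 96 [4.9, -7.4]
```

servo_tool([
  [1,[0.0074,0.0049,0],[0,0,0]],
  [1,[0.0079,0.0041,0],[0,0,0]],
  [1,[0.0083,0.0033,0],[0,0,0]],
  [1,[0.0086,0.0024,0],[0,0,0]],
  [1,[0.0088,0.0015,0],[0,0,0]],
  [1,[0.0089,0.0006,0],[0,0,0]],
  [1,[0.0089,-0.0004,0],[0,0,0]],
  [1,[0.0088,-0.0013,0],[0,0,0]],
])

```text
time_s: 4.17
eef_pos: [657.6, 123.3, 212.4]
ee_rot: [0.002, 0.993, 0.122, 0.001]
force: [-0.4, -9.8, 2.1]
grip_width: 0.151
grip_force: 26.2
```

```bash
python3 arc.py
```

```text
[657.6 123.3 212.4] [-0.4 -9.8  2.1] 0.15067870135634093 26.208035051822662 4.1667
r 85.41812131246468 ang -63.852634285259796
6 [8.6, -2.3] 12 [8.3, -3.2] 18 [7.9, -4.1] 24 [7.4, -4.9] 30 [6.9, -5.6] 36 [6.3, -6.3] 42 [5.6, -6.9] 48 [4.8, -7.5] 54 [4.0, -7.9] 60 [3.2, -8.3] 66 [2.3, -8.6] 72 [1.4, -8.8] 78 [0.4, -8.9] 84 [-0.5, -8.9] 90 [-1.4, -8.8] 96 [-2.3, -8.6]
```

servo_tool([
  [1,[0.0086,-0.0023,0],[0,0,0]],
  [1,[0.0083,-0.0032,0],[0,0,0]],
  [1,[0.0079,-0.0041,0],[0,0,0]],
  [1,[0.0074,-0.0049,0],[0,0,0]],
  [1,[0.0069,-0.0056,0],[0,0,0]],
  [1,[0.0063,-0.0063,0],[0,0,0]],
  [1,[0.0056,-0.0069,0],[0,0,0]],
  [1,[0.002,-0.003,0],[0,0,0]],
  [1,[0,0,0],[0,0,0]],
])

```text
time_s: 4.92
eef_pos: [706.1, 167.8, 212.9]
ee_rot: [0.005, 0.993, 0.12, 0.009]
force: [37.3, -17.4, -4.6]
grip_width: 0.154
grip_force: 28.2
```

```bash
python3 arc.py | head -2
```

```text
[706.1 167.8 212.9] [ 37.3 -17.4  -4.6] 0.15366603389541197 28.229607939720154 4.9167
r 91.89253178322832 ang -20.536518999154673
```

servo_tool([
  [0,[0,0,0],[0,0,0]],
  [-1,[0,0,0],[0,0,0]],
  [-1,[0,0,0],[0,0,0]],
  [-1,[0,0,0],[0,0,0]],
  [-1,[0,0,0],[0,0,0]],
])

```text
time_s: 5.33
eef_pos: [699.2, 173.8, 211.4]
ee_rot: [-0.0, 0.992, 0.122, -0.0]
force: [-1.0, 0.7, -0.2]
grip_width: 0.851
grip_force: 0.0
```

servo_tool([
  [-1,[0,0,-0.015],[0,0,0]],
  [-1,[0,0,-0.02],[0,0,0]],
  [-1,[0,0,-0.025],[0,0,0]],
  [-1,[0,0,-0.025],[0,0,0]],
  [-1,[-0.02,0.03,-0.01],[0,0,0]],
  [-1,[-0.025,0.03,0],[0,0,0]],
  [-1,[-0.025,0.03,0],[0,0,0]],
  [-1,[-0.025,0.03,0],[0,0,0]],
  [-1,[-0.025,0.03,0],[0,0,0]],
  [-1,[0,0,0],[0,0,0]],
])

```text
time_s: 6.17
eef_pos: [617.2, -6.2, 307.1]
ee_rot: [0.001, 0.993, 0.12, -0.0]
force: [0.4, 0.3, 1.3]
grip_width: 1.001
grip_force: 0.0
```

```bash
cat > e.py <<'E'
from h import *
import pickle
for n in ['scene','top','wrist']:
    c=cam(n); save(c,f'pics/{n}1.png'); pickle.dump(c,open(f'{n}1.pkl','wb'))
    if n=='top': a=cv2.resize(c['pixels'][110:230,215:335],(480,480),interpolation=2)
    if n=='wrist': b=c['pixels']
    if n=='scene': d=cv2.resize(c['pixels'][150:270,300:450],(320,256),interpolation=2)
o=np.zeros((600,800,3),np.uint8); o[:400,160:]=b; 
o[400:600,:320]=cv2.resize(d,(320,200)); o[400:600,320:520]=cv2.resize(a,(200,200)); cv2.imwrite('pics/m1.png',o[:,:,::-1])
E
python3 e.py; python3 go.py 588 122 300
```

```text
tcp [619.4  -0.9 306.7] d tool mm [  -0.7 -126.9    6.7] t 6.32 F [-0.2  0.5 -0.1] w 1.0 q [-0.19  0.5   1.04  0.    1.61  1.14]
axes x,z [0.97  0.242 0.001] [ 0.001  0.    -1.   ]
```

View pics/m1.png

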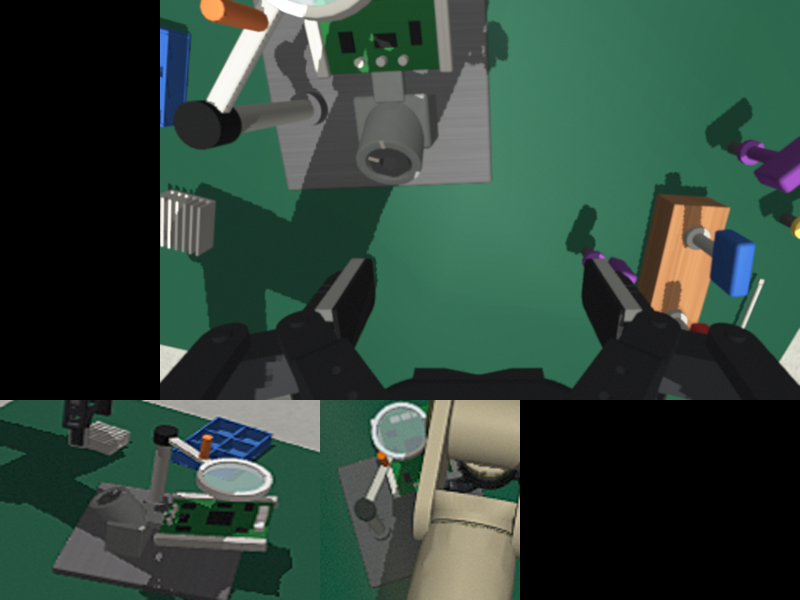

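```bash
python3 go.py 509 53 254 .551 .161 -.819 .786 .23 .574; python3 - <<'E'
from h import *
import pickle
W=pickle.load(open('wrist1.pkl','rb'));S=pickle.load(open('scene1.pkl','rb'))
m=mask(W,(5,150,80),(20,255,255)); v,u=np.nonzero(m[:40,:120]); P=pts(W,np.c_[u,v]); t=P[(P[:,2]>234)&(P[:,2]<246)]; print('knob top',t.mean(0))
# ring: fit plane/points around (225,160)
uv=np.stack(np.meshgrid(np.arange(190,270),np.arange(120,190)),-1).reshape(-1,2); P=pts(W,uv); z=P[:,2]
g=(z>85)&(z<150); print(P[g].mean(0),P[g].min(0),P[g].max(0))
E
```

```text
tcp [619.4  -0.9 306.7] d tool mm [-94.1 -79.   52.6] t 6.32 F [-0.2  0.5 -0.1] w 1.0 q [-0.19  0.5   1.04  0.    1.61  1.14]
axes x,z [0.97  0.242 0.001] [ 0.001  0.    -1.   ]
turn tool units(6deg) [ 0.114  5.831 -0.37 ]
knob top [695.50709182 165.33997416 239.19091767]
[614.29553223  82.28325709 113.7924798 ] [574.54381356  51.3906649   85.05544388] [646.11111814 128.10318572 135.60617492]
```

```bash
python3 - <<'E'
from h import *
import pickle
W=pickle.load(open('wrist1.pkl','rb'));S=pickle.load(open('scene1.pkl','rb'));T=pickle.load(open('top1.pkl','rb'))
def k(c,b):
    m=mask(c,(5,120,80),(20,255,255)); v,u=np.nonzero(m[b[1]:b[3],b[0]:b[2]]); uv=np.c_[u+b[0],v+b[1]]; P=pts(c,uv);print(len(uv),uv.mean(0),np.median(P,0).round(1));return uv
a=k(S,(380,155,415,185)); b=k(T,(240,140,275,180)); print(tri(S,[a.mean(0)],T,[b.mean(0)]))
w=k(W,(0,0,120,40)); print(tri(S,[a.mean(0)],W,[w.mean(0)]))
for c,n,bx in((S,'S',(375,200,450,250)),(T,'T',(240,120,300,170))):
    pass
m=mask(T,(0,0,190),(180,40,255)); w=np.zeros_like(m); w[105:165,235:280]=m[105:165,235:280]
v,u=np.nonzero(w);Q=pts(T,np.c_[u,v]); g=(Q[:,2]>180)&(Q[:,2]<215); print('lens',g.sum(),cv2.minEnclosingCircle(onplane(T,np.c_[u,v][g],198.)[:,:2].astype(np.float32)))
E
```

```text
61 [395.8852459  177.63934426] [698.2 161.4 220.8]
39 [252.33333333 144.79487179] [695.9 166.7 229.5]
(array([697.47554918, 166.89267541, 220.34295723]), np.float64(3.571994545744939))
1425 [73.15649123 14.13473684] [695.8 162.3 229.9]
(array([695.43102038, 169.63802352, 217.59137098]), np.float64(1.702951469590298))
lens 182 ((725.6439208984375, 156.7253875732422), 81.74687194824219)
```

```bash
python3 go.py 697 167 212
```

```text
tcp [619.4  -0.9 306.7] d tool mm [ 115.9 -144.1   94.7] t 6.32 F [-0.2  0.5 -0.1] w 1.0 q [-0.19  0.5   1.04  0.    1.61  1.14]
axes x,z [0.97  0.242 0.001] [ 0.001  0.    -1.   ]
```

servo_tool([
  [-1,[0.02,-0.024,0],[0,0,0]],
  [-1,[0.02,-0.024,0],[0,0,0]],
  [-1,[0.02,-0.024,0],[0,0,0]],
  [-1,[0.02,-0.024,0],[0,0,0]],
  [-1,[0.018,-0.024,0],[0,0,0]],
  [-1,[0.018,-0.024,0.02],[0,0,0]],
  [-1,[0,0,0.03],[0,0,0]],
  [-1,[0,0,0.025],[0,0,0]],
  [-1,[0,0,0.019],[0,0,0]],
  [0.2,[0,0,0],[0,0,0]],
])

```text
time_s: 7.15
eef_pos: [695.5, 168.5, 206.9]
ee_rot: [-0.0, 0.992, 0.123, -0.004]
force: [0.1, 0.2, -0.6]
grip_width: 0.885
grip_force: 0.0
```

servo_tool([
  [1,[0,0,0],[0,0,0]],
  [1,[0,0,0],[0,0,0]],
  [1,[0,0,0],[0,0,0]],
  [1,[0,0,0],[0,0,0]],
  [1,[0,0,0],[0,0,0]],
], squeeze=25)

```text
time_s: 7.57
eef_pos: [697.4, 166.5, 213.4]
ee_rot: [0.0, 0.993, 0.122, 0.001]
force: [6.0, 3.8, 6.3]
grip_width: 0.154
grip_force: 27.8
```

servo_tool([
  [1,[0.0032,-0.0032,0],[0,0,0]],
  [1,[0.0026,-0.0033,0],[0,0,0]],
  [1,[0,0,0],[0,0,0]],
])

```text
time_s: 7.82
eef_pos: [701.2, 175.0, 213.4]
ee_rot: [-0.0, 0.992, 0.122, 0.0]
force: [-2.9, 1.1, 4.4]
grip_width: 0.15
grip_force: 25.8
```

```bash
python3 go.py 697 167 212
```

```text
tcp [701.2 175.  213.4] d tool mm [-6.   6.7  1.4] t 7.82 F [-2.9  1.1  4.4] w 0.15 q [0.08 0.8  0.77 0.   1.57 1.41]
axes x,z [0.97  0.243 0.001] [ 0.001  0.    -1.   ]
```

servo_tool([
  [-1,[0,0,0],[0,0,0]],
  [-1,[0,0,0],[0,0,0]],
  [-1,[0,0,0],[0,0,0]],
  [-1,[0,0,-0.03],[0,0,0]],
  [-1,[0,0,-0.03],[0,0,0]],
  [-1,[-0.03,0.005,-0.03],[0,0,0]],
  [-1,[-0.04,0.005,0],[0,0,0]],
  [-1,[-0.04,0.005,0],[0,0,0]],
  [-1,[-0.04,0.005,0],[0,0,0]],
  [-1,[-0.03,0.005,0],[0,0,0]],
])

```text
time_s: 8.65
eef_pos: [534.4, 107.5, 301.9]
ee_rot: [0.0, 0.993, 0.122, 0.0]
force: [1.6, -1.4, 0.9]
grip_width: 1.0
grip_force: 0.0
```

servo_tool([
  [-1,[-0.01,0.01,0],[0,1,0]],
  [-1,[-0.01,0.01,0],[0,1,0]],
  [-1,[-0.01,0.01,0],[0,1,0]],
  [-1,[0,0.01,0],[0,1,0]],
  [-1,[0,0.01,0],[0,1,0]],
  [-1,[0,0.01,0],[0,0.83,0]],
  [-1,[0,0,0],[0,0,-0.35]],
  [-1,[0,0,0],[0,0,0]],
])

```text
time_s: 9.32
eef_pos: [522.3, 41.9, 298.6]
ee_rot: [-0.031, 0.944, 0.133, 0.299]
force: [0.0, -1.1, -0.2]
grip_width: 1.0
grip_force: 0.0
```

```bash
python3 go.py 509 53 254 .551 .161 -.819 .786 .23 .574; python3 - <<'E'
from h import *
c=cam('wrist'); save(c,'pics/w3.png')
s=np.array([603,80,115.]); 
M=np.linalg.inv(c['T']); print(cv2.projectPoints(s[None],cv2.Rodrigues(M[:3,:3])[0],M[:3,3],c['K'],c['D'])[0], (M[:3,:3]@s+M[:3,3]))
E
```

```text
tcp [522.3  41.9 298.6] d tool mm [-33.4 -15.2  30.7] t 9.32 F [ 0.  -1.1 -0.2] w 1.0 q [-0.29 -0.03  1.84  0.41  0.83  0.8 ]
axes x,z [0.786 0.234 0.573] [ 0.557  0.138 -0.819]
turn tool units(6deg) [0.226 0.011 0.035]
[[[301.0287137  196.18342847]]] [-17.10040152   0.94308239 360.4534002 ]
```

```bash
python3 - <<'E'
import cv2
i=cv2.imread('pics/w3.png'); cv2.imwrite('pics/w3c.png',cv2.resize(i[130:270,220:400],None,fx=4,fy=4,interpolation=cv2.INTER_CUBIC))
E
```

```text
(no output)
```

View pics/w3c.png

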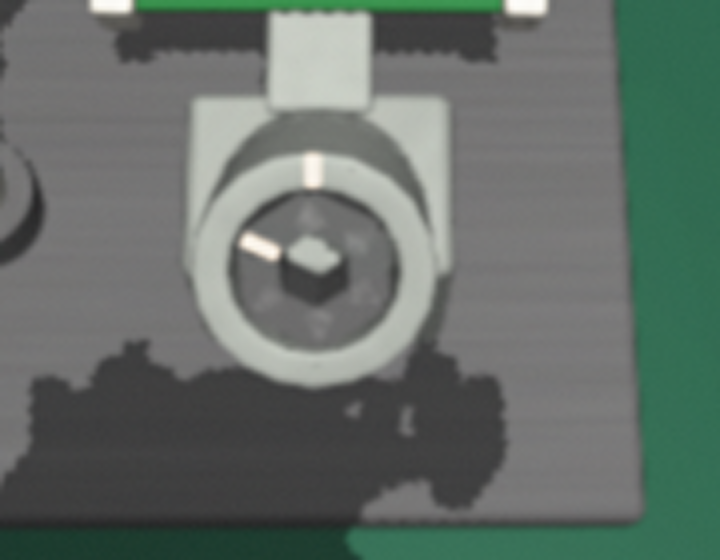

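The picture shows the ring centred at (298,197) px, the ring's white line at the top (298,172), the screw's line at left (285,191), and the hex socket visible.

```bash
cat > scr.py <<'E'
from h import *
import sys
c=cam('wrist')
M=np.linalg.inv(c['T']); 
s=np.array([603,80,115.]); n=np.array([-.551,-.161,.819])
u0=cv2.projectPoints(s[None],cv2.Rodrigues(M[:3,:3])[0],M[:3,3],c['K'],c['D'])[0].ravel()
uv=np.stack(np.meshgrid(np.arange(int(u0[0])-45,int(u0[0])+45),np.arange(int(u0[1])-45,int(u0[1])+45)),-1).reshape(-1,2); P=pts(c,uv)
for it in range(4):
    d=(P-s)@n; r=np.linalg.norm((P-s)-d[:,None]*n,axis=1); g=(abs(d-2)<(10,6,5,4)[it])&(r>22.5)&(r<32)
    C=P[g].mean(0); n=np.linalg.svd(P[g]-C,full_matrices=False)[2][2]; n*=np.sign(n[2])
    # in-plane circle fit of outer ring: use bounding circle of ring-plane pts
    e1=np.cross([0,1,0],n);e1/=np.linalg.norm(e1);e2=np.cross(n,e1)
    d=(P-C)@n; q=np.c_[(P-C)@e1,(P-C)@e2]; rr=np.hypot(*(q-[(s-C)@e1,(s-C)@e2]).T); gg=(abs(d)<4)&(rr>18)&(rr<35)
    hull=cv2.convexHull(q[gg].astype(np.float32)).reshape(-1,2); x=np.linalg.lstsq(np.c_[2*hull,np.ones(len(hull))],(hull**2).sum(1),rcond=None)[0]
    rad=np.sqrt(x[2]+x[0]**2+x[1]**2); ctr=C+x[0]*e1+x[1]*e2; s=ctr-2*n
    print('socket',s.round(1),'n',n.round(3),'tilt',np.degrees(np.arccos(n[2])).round(1),'rad',rad.round(1),g.sum())
hs=cv2.cvtColor(c['pixels'],cv2.COLOR_RGB2HSV)[uv[:,1],uv[:,0]]; w=(hs[:,2]>225)
o,d=rays(c,uv); Q=o+d*(((s-o)@n)/(d@n))[:,None]
up=np.array([0,0,1.])-n*n[2]; up/=np.linalg.norm(up); lf=np.cross(n,up) # ccw seen from outside
q=np.c_[(Q-s)@up,(Q-s)@lf]; r=np.hypot(*q.T)
for lo,hi in((8,20),(22,31)):
    k=w&(r>lo)&(r<hi); m=q[k].mean(0); print('line',k.sum(),m.round(1),'ccw angle from uphill deg',np.degrees(np.arctan2(m[1],m[0])).round(1))
print('up',up.round(3),'lf',lf.round(3))
E
python3 scr.py
```

```text
socket [601.8  82.1 114.7] n [-0.532 -0.154  0.833] tilt 33.6 rad 30.5 1377
socket [601.4  82.  115.2] n [-0.538 -0.157  0.828] tilt 34.1 rad 30.5 1349
socket [601.4  82.  115.2] n [-0.542 -0.158  0.826] tilt 34.4 rad 30.5 1329
socket [601.4  82.  115.2] n [-0.545 -0.158  0.824] tilt 34.6 rad 30.5 1316
line 26 [ 6.  14.1] ccw angle from uphill deg 66.8
line 29 [25.7  0.4] ccw angle from uphill deg 0.9
up [0.791 0.229 0.567] lf [-0.278  0.96   0.   ]
```

servo_tool([
  [-1,[0,0.02,0],[0,-1,0]],
  [-1,[0,0.03,0],[0,-1,0]],
  [-1,[0,0.035,0],[0,-1,0]],
  [-1,[0,0.035,0],[0,-1,0]],
  [-1,[0,0.035,0],[0,-1,0]],
  [-1,[0,0.035,0],[0,-0.85,0]],
  [-1,[0,0.035,0],[0,0,0]],
  [-1,[0,0.035,0],[0,0,0]],
  [-1,[0,0.035,0],[0,0,0]],
  [-1,[0,0.025,0],[0,0,0]],
])

```text
time_s: 10.25
eef_pos: [610.4, -267.6, 304.5]
ee_rot: [0.011, 0.991, 0.136, -0.0]
force: [0.8, -0.1, -0.6]
grip_width: 0.999
grip_force: 0.0
```

```bash
python3 go.py 584.5 -287.5 240 0 0 -1 .947 .321 0
```

```text
tcp [ 610.4 -267.6  304.5] d tool mm [-30.   10.8  64.9] t 10.25 F [ 0.8 -0.1 -0.6] w 0.999 q [-0.58  0.62  0.85 -0.02  1.66  0.71]
axes x,z [ 0.963  0.27  -0.003] [ 0.002 -0.021 -1.   ]
turn tool units(6deg) [ 0.201  0.038 -0.514]
```

servo_tool([
  [-1,[-0.01,0.005,0.01],[0.2,0.04,0]],
  [-1,[-0.01,0.003,0.015],[0,0,-0.5]],
  [-1,[-0.01,0.002,0.015],[0,0,0]],
  [-1,[0,0,0.02],[0,0,0]],
  [-1,[0,0,0],[0,0,0]],
  [-1,[0,0,0],[0,0,0]],
])

```text
time_s: 10.75
eef_pos: [584.2, -283.2, 245.1]
ee_rot: [-0.001, 0.987, 0.163, 0.0]
force: [-0.2, 0.3, 0.5]
grip_width: 1.0
grip_force: 0.0
```

```bash
cat > key.py <<'E'
from h import *
c=cam('wrist'); save(c,'pics/w4.png')
m=mask(c,(100,140,60),(125,255,255)); n,l,st,ce=cv2.connectedComponentsWithStats(m)
i=1+np.argmax(st[1:,4]); v,u=np.nonzero(l==i); uv=np.c_[u,v]; P=pts(c,uv); zt=np.median(P[P[:,2]>np.percentile(P[:,2],50),2]); print(st[i],'ztop',zt)
t=P[abs(P[:,2]-zt)<5]; print('top',cv2.minAreaRect(t[:,:2].astype(np.float32)),t.mean(0),len(t))
tm=np.zeros_like(m); k=uv[abs(P[:,2]-zt)<5]; tm[k[:,1],k[:,0]]=255; tm=cv2.morphologyEx(tm,cv2.MORPH_OPEN,np.ones((5,5))); v,u=np.nonzero(tm); Q=onplane(c,np.c_[u,v],zt); print(cv2.minAreaRect(Q[:,:2].astype(np.float32)))
E
python3 key.py; python3 go.py 584.5 -287.5 113 0 0 -1 .947 .321 0
```

```text
[ 312  146   25   84 1994] ztop 133.38959903840626
top ((582.8997802734375, -286.59765625), (59.895118713378906, 17.772687911987305), 19.631877899169922) [ 584.40315816 -286.15165673  132.84652072] 1863
((583.42333984375, -286.37628173828125), (59.61187744140625, 17.583127975463867), 19.57778549194336)
tcp [ 584.5 -283.4  246.3] d tool mm [ -1.6   3.8 133.3] t 10.8 F [-0.1 -0.9  1. ] w 1.0 q [-0.63  0.59  1.04  0.    1.5   0.61]
axes x,z [0.947 0.322 0.002] [ 0.002 -0.    -1.   ]
turn tool units(6deg) [ 0.008 -0.02   0.006]
```

View pics/w4.png

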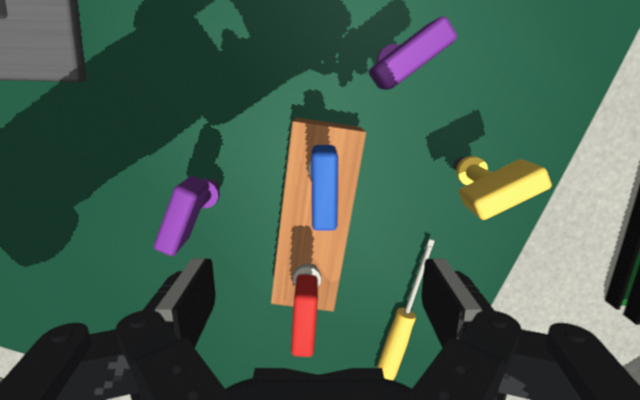

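servo_tool([
  [-0.4,[-0.0015,0.003,0.015],[0,0,-0.12]],
  [-0.4,[0,0,0.025],[0,0,0]],
  [-0.4,[0,0,0.025],[0,0,0]],
  [-0.4,[0,0,0.025],[0,0,0]],
  [-0.4,[0,0,0.025],[0,0,0]],
  [-0.4,[0,0,0.02],[0,0,0]],
  [-0.4,[0,0,0.015],[0,0,0]],
  [-0.4,[0,0,0],[0,0,0]],
  [0.5,[0,0,0],[0,0,0]],
  [1,[0,0,0],[0,0,0]],
], squeeze=60)

```text
time_s: 11.63
eef_pos: [584.7, -287.3, 97.6]
ee_rot: [0.001, 0.986, 0.169, 0.002]
force: [-0.6, 0.2, 0.4]
grip_width: 0.431
grip_force: 0.0
```

servo_tool([
  [1,[0,0,0],[0,0,0]],
  [1,[0,0,0],[0,0,0]],
  [1,[0,0,0],[0,0,0]],
  [1,[0,0,0],[0,0,0]],
  [1,[0,0,0],[0,0,0]],
])

```text
time_s: 12.05
eef_pos: [584.4, -287.4, 97.3]
ee_rot: [0.001, 0.986, 0.169, 0.002]
force: [0.4, 0.2, 6.3]
grip_width: 0.23
grip_force: 58.9
```

```bash
python3 go.py 584.5 -287.5 94
```

```text
tcp [ 584.4 -287.4   97.3] d tool mm [0.  0.1 3.3] t 12.05 F [0.4 0.2 6.3] w 0.23 q [-0.64  0.71  1.24  0.    1.19  0.59]
axes x,z [0.943 0.333 0.004] [ 0.004 -0.001 -1.   ]
```

servo_tool([
  [1,[0,0,-0.01],[0,0,0]],
  [1,[0,0,-0.02],[0,0,0]],
  [1,[0,0,-0.02],[0,0,0]],
  [1,[0,0,-0.025],[0,0,0]],
  [1,[0,0,-0.025],[0,0,0]],
  [1,[0,0,-0.025],[0,0,0]],
  [1,[0,0,-0.025],[0,0,0]],
  [1,[0,0,-0.01],[0,0,0]],
  [1,[0,0,0],[0,0,0]],
])

```text
time_s: 12.8
eef_pos: [583.8, -287.3, 258.3]
ee_rot: [0.002, 0.986, 0.169, 0.002]
force: [1.2, -0.3, -1.9]
grip_width: 0.229
grip_force: 59.4
```

```bash
python3 go.py 520 60 255 .549 .159 -.82 .748 .340 .569; python3 -c "
from h import *
s=capture('scene'); cv2.imwrite('pics/s2c.png',cv2.resize(s['pixels'][180:320,200:340],None,fx=4,fy=4,interpolation=2)[:,:,::-1])"
```

```text
tcp [ 583.8 -287.3  258.3] d tool mm [  55.5 -348.7    2.1] t 12.8 F [ 1.2 -0.3 -1.9] w 0.229 q [-0.64  0.59  1.02  0.    1.53  0.59]
axes x,z [0.943 0.333 0.004] [ 0.005 -0.002 -1.   ]
turn tool units(6deg) [-0.475  5.751 -0.554]
```

servo_tool([
  [1,[0.002,-0.015,0],[0,0,0]],
  [1,[0.005,-0.025,0],[0,0,0]],
  [1,[0.005,-0.03,0],[0,0,0]],
  [1,[0.005,-0.03,0],[0,0,0]],
  [1,[0.005,-0.03,0],[0,0,0]],
  [1,[0.005,-0.03,0],[0,0,0]],
  [1,[0.005,-0.03,0],[0,0,0]],
  [1,[0.005,-0.03,0],[0,0,0]],
  [1,[0.005,-0.03,0],[0,0,0]],
  [1,[0.005,-0.03,0],[0,0,0]],
])

```text
time_s: 13.68
eef_pos: [533.1, -5.8, 253.4]
ee_rot: [-0.001, 0.986, 0.169, -0.001]
force: [0.5, -0.2, -2.2]
grip_width: 0.228
grip_force: 59.3
```

servo_tool([
  [1,[0.005,-0.03,0],[0,0,0]],
  [1,[0.002,-0.02,0],[0,0,0]],
  [1,[0,-0.01,0],[0,0,0]],
  [1,[0,0,0],[-0.08,0.96,-0.092]],
  [1,[0,0,0],[-0.08,0.96,-0.092]],
  [1,[0,0,0],[-0.08,0.96,-0.092]],
  [1,[0,0,0],[-0.08,0.96,-0.092]],
  [1,[0,0,0],[-0.08,0.96,-0.092]],
  [1,[0,0,0],[-0.08,0.96,-0.092]],
  [1,[0,0,0],[0,0,0]],
])

```text
time_s: 14.52
eef_pos: [518.4, 51.0, 252.4]
ee_rot: [-0.027, 0.936, 0.188, 0.297]
force: [-0.9, -0.4, -2.5]
grip_width: 0.224
grip_force: 59.3
```

```bash
python3 go.py 545.2 65.7 199.1 .549 .159 -.82 .748 .340 .569; python3 -c "
from h import *
c=cam('wrist'); save(c,'pics/w5.png')"
```

```text
tcp [518.4  51.  252.4] d tool mm [-5.  -7.  60.8] t 14.52 F [-0.9 -0.4 -2.5] w 0.224 q [-0.29  0.01  1.93  0.48  0.74  0.61]
axes x,z [0.753 0.337 0.565] [ 0.545  0.162 -0.822]
turn tool units(6deg) [-0.037  0.031 -0.043]
```

View pics/w5.png

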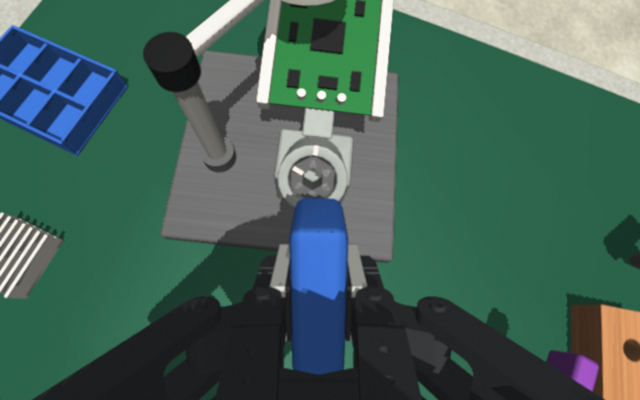

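The picture shows the blue handle held straight in the pads, with the socket at (313,177) beyond it and still in view, so I can refine its position from here.

```bash
python3 scr.py | tail -4
```

```text
socket [601.4  82.  115.3] n [-0.547 -0.159  0.822] tilt 34.7 rad 30.5 1370
line 37 [ 6.3 13.7] ccw angle from uphill deg 65.2
line 39 [26.1  0.2] ccw angle from uphill deg 0.4
up [0.79  0.229 0.569] lf [-0.279  0.96   0.   ]
```

servo_tool([
  [1,[-0.002,-0.003,0.01],[-0.04,0.03,-0.04]],
  [1,[-0.003,-0.004,0.02],[0,0,0]],
  [1,[0,0,0.02],[0,0,0]],
  [1,[0,0,0.01],[0,0,0]],
  [1,[0,0,0],[0,0,0]],
  [1,[0,0,0],[0,0,0]],
])

```text
time_s: 15.12
eef_pos: [548.0, 66.0, 203.0]
ee_rot: [-0.024, 0.935, 0.191, 0.299]
force: [0.4, -0.7, -1.8]
grip_width: 0.232
grip_force: 59.2
```

```bash
python3 go.py 545.2 65.7 199.1 .549 .159 -.82 .753 .330 .569;  python3 -c "
from h import *
s=capture('scene'); cv2.imwrite('pics/s3c.png',cv2.resize(s['pixels'][130:260,280:440],None,fx=4,fy=4,interpolation=2)[:,:,::-1])"
```

```text
tcp [548.  66. 203.] d tool mm [-4.4 -1.1  1.6] t 15.12 F [ 0.4 -0.7 -1.8] w 0.232 q [-0.23  0.14  1.93  0.52  0.59  0.58]
axes x,z [0.748 0.343 0.568] [ 0.55   0.159 -0.82 ]
turn tool units(6deg) [ 0.006 -0.004  0.129]
```

View pics/s3c.png

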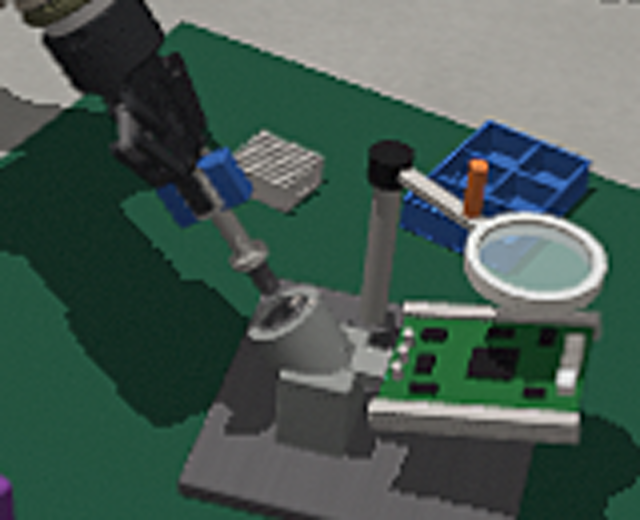

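```bash
python3 -c "
from h import *
A=[]
for i in range(6):
    capture('scene'); s=sense(); A.append(s['eef_pos']); print(s['eef_pos'].round(1), s['time_s'], Rq(s['ee_rot']).as_matrix()[:,0].round(3))
print(np.mean(A,0))
"; python3 scr.py | tail -4
```

```text
[548.   65.7 204. ] 15.2167 [0.747 0.342 0.57 ]
[547.9  65.7 204. ] 15.2667 [0.747 0.342 0.57 ]
[547.8  65.7 204. ] 15.3167 [0.747 0.342 0.57 ]
[547.8  65.7 203.9] 15.3667 [0.747 0.342 0.57 ]
[547.7  65.7 203.7] 15.4167 [0.747 0.342 0.57 ]
[547.7  65.7 203.6] 15.4667 [0.747 0.342 0.57 ]
[547.8212516   65.69556138 203.8761388 ]
socket [601.3  82.1 115.2] n [-0.546 -0.158  0.823] tilt 34.6 rad 30.6 1908
line 54 [ 6.  13.6] ccw angle from uphill deg 66.1
line 60 [25.8  0.2] ccw angle from uphill deg 0.5
up [0.79  0.228 0.569] lf [-0.277  0.961  0.   ]
```

servo_tool([
  [1,[-0.0045,0,0],[0,0,0]],
  [1,[0,0,0],[0,0,0]],
  [1,[0,0,0],[0,0,0]],
  [1,[0,0,0],[0,0,0]],
])

```text
time_s: 15.85
eef_pos: [544.3, 64.3, 200.5]
ee_rot: [-0.024, 0.935, 0.191, 0.3]
force: [0.5, -0.1, -2.0]
grip_width: 0.225
grip_force: 59.3
```

```bash
cat > ins.py <<'E'
from h import *
s=sense(); M=Rq(s['ee_rot']); so=np.array([601.4,82,115.2]); n=np.array([-.549,-.159,.82]); n/=np.linalg.norm(n)
v=s['eef_pos']-so; h=v@n; p=v-h*n; up=np.array([0,0,1.])-n*n[2]; up/=np.linalg.norm(up); lf=np.cross(n,up); x=M.as_matrix()[:,0]
print('t',s['time_s'],'height',h.round(1),'(home 52.3) corr in tool',M.inv().apply(-p).round(1),'phi',np.degrees(np.arctan2(x@lf,x@up)).round(1),'tilt err deg',np.degrees(np.arccos(-(M.as_matrix()[:,2]@n))).round(1),'F tool',M.inv().apply(s['force']).round(1),'Tq tool',M.inv().apply(s['wrist_torque']).round(2),'w',s['grip_width'],'q6',s['joints'][5].round(2),s['eef_pos'].round(1))
E
python3 ins.py
```

```text
t 15.85 height 104.1 (home 52.3) corr in tool [ 0.4 -1.1 -0. ] phi 6.9 tilt err deg 0.1 F tool [-0.8  0.2  1.9] Tq tool [ 0.09 -0.51 -0.06] w 0.22463405241453482 q6 0.56 [544.3  64.3 200.5]
```

servo_tool([
  [1,[0.0004,-0.001,0.006],[0,0,0]],
  [1,[0,0,0.006],[0,0,0]],
  [1,[0,0,0.005],[0,0,0]],
  [1,[0,0,0],[0,0,0]],
  [1,[0,0,0],[0,0,0]],
])

```text
time_s: 16.27
eef_pos: [553.6, 68.2, 186.1]
ee_rot: [-0.024, 0.935, 0.191, 0.299]
force: [0.2, 0.1, -2.1]
grip_width: 0.223
grip_force: 59.4
```

```bash
python3 ins.py;python3 -c "
from h import *
for i in range(3): capture('top')"; python3 ins.py
```

```text
t 16.2667 height 86.6 (home 52.3) corr in tool [0.2 0.1 0. ] phi 6.9 tilt err deg 0.1 F tool [-1.1 -0.2  1.8] Tq tool [ 0.08 -0.46 -0.  ] w 0.22336833985662832 q6 0.55 [553.6  68.2 186.1]
t 16.4167 height 87.2 (home 52.3) corr in tool [-0.1 -0.1 -0. ] phi 6.9 tilt err deg 0.1 F tool [-1.   0.1  2.1] Tq tool [ 0.1  -0.46  0.02] w 0.22387307992084865 q6 0.55 [553.7  68.1 186.8]
```

Aligned. Inserting slowly.

servo_tool([
  [1,[0,0,0.003],[0,0,0]],
  [1,[0,0,0.003],[0,0,0]],
  [1,[0,0,0.003],[0,0,0]],
  [1,[0,0,0.003],[0,0,0]],
  [1,[0,0,0],[0,0,0]],
])

```text
time_s: 16.83
eef_pos: [561.0, 69.8, 176.9]
ee_rot: [-0.023, 0.934, 0.19, 0.3]
force: [3.9, -0.2, -0.9]
grip_width: 0.228
grip_force: 59.2
```

```bash
python3 ins.py
```

```text
t 16.8333 height 74.8 (home 52.3) corr in tool [-0.6 -0.6 -0. ] phi 6.9 tilt err deg 0.2 F tool [2.4 1.5 2.9] Tq tool [-0.31  0.27 -0.05] w 0.2281404206098562 q6 0.53 [561.   69.8 176.9]
```

servo_tool([
  [1,[0,0,0.003],[0,0,0]],
  [1,[0,0,0.003],[0,0,0]],
  [1,[0,0,0.003],[0,0,0]],
  [1,[0,0,0.003],[0,0,0]],
  [1,[0,0,0.003],[0,0,0]],
  [1,[0,0,0],[0,0,0]],
])

```text
time_s: 17.33
eef_pos: [569.2, 72.2, 164.6]
ee_rot: [-0.023, 0.934, 0.19, 0.3]
force: [8.1, -0.6, -1.5]
grip_width: 0.223
grip_force: 58.9
```

```bash
python3 ins.py
```

```text
t 17.3333 height 59.8 (home 52.3) corr in tool [-0.5 -0.5 -0. ] phi 6.9 tilt err deg 0.2 F tool [5.  3.4 5.7] Tq tool [-0.8   0.96  0.05] w 0.22281007265322855 q6 0.52 [569.2  72.2 164.6]
```

servo_tool([
  [1,[0.0005,0.0003,0.003],[0,0,0]],
  [1,[0,0,0.003],[0,0,0]],
  [1,[0,0,0.002],[0,0,0]],
  [1,[0,0,0.001],[0,0,0]],
  [1,[0,0,0],[0,0,0]],
])

```text
time_s: 17.75
eef_pos: [574.0, 73.5, 158.0]
ee_rot: [-0.023, 0.934, 0.191, 0.3]
force: [-4.2, -3.8, 9.4]
grip_width: 0.234
grip_force: 61.3
```

```bash
python3 ins.py
```

```text
t 17.75 height 51.5 (home 52.3) corr in tool [-0.9 -0.6 -0. ] phi 7.0 tilt err deg 0.2 F tool [  0.9   2.6 -10.6] Tq tool [-0.54  0.1   0.03] w 0.23443128304713876 q6 0.51 [574.   73.5 158. ]
```

servo_tool([
  [1,[0,0,0.0015],[0,0,0]],
  [1,[0,0,0],[0,0,0]],
  [1,[0,0,0],[0,0,0]],
], squeeze=80)

```text
time_s: 18.0
eef_pos: [574.4, 73.7, 158.0]
ee_rot: [-0.023, 0.934, 0.191, 0.3]
force: [-24.3, -8.7, 29.3]
grip_width: 0.229
grip_force: 81.0
```

```bash
python3 ins.py
```

```text
t 18.0 height 51.3 (home 52.3) corr in tool [-1.2 -0.6 -0. ] phi 7.0 tilt err deg 0.2 F tool [ -4.4   1.1 -38.8] Tq tool [-0.32 -1.31  0.01] w 0.22923255517706972 q6 0.5 [574.4  73.7 158. ]
```

servo_tool([
  [1,[0,0,0],[0,0,0.6]],
  [1,[0,0,0],[0,0,0.6]],
  [1,[0,0,0],[0,0,0.6]],
  [1,[0,0,0],[0,0,0.6]],
  [1,[0,0,0],[0,0,0.6]],
  [1,[0,0,0],[0,0,0]],
])

```text
time_s: 18.5
eef_pos: [574.9, 73.4, 158.3]
ee_rot: [-0.07, 0.952, 0.041, 0.294]
force: [-21.3, -9.3, 26.9]
grip_width: 0.226
grip_force: 80.3
```

```bash
python3 ins.py
```

```text
t 18.5 height 51.3 (home 52.3) corr in tool [-1.9 -0.5 -0. ] phi -11.2 tilt err deg 0.3 F tool [ -2.7   3.7 -35.2] Tq tool [-0.85 -0.77  0.08] w 0.22617194972681937 q6 0.82 [574.9  73.4 158.3]
```

servo_tool([
  [1,[0,0,-0.0005],[0,0,0.7]],
  [1,[0,0,0],[0,0,0.7]],
  [1,[0,0,0],[0,0,0.7]],
  [1,[0,0,0],[0,0,0.7]],
  [1,[0,0,0],[0,0,0.7]],
  [1,[0,0,0],[0,0,0.7]],
  [1,[0,0,0],[0,0,0.7]],
  [1,[0,0,0],[0,0,0.7]],
  [1,[0,0,0],[0,0,0]],
  [1,[0,0,0],[0,0,0]],
])

```text
time_s: 19.33
eef_pos: [574.7, 72.9, 158.2]
ee_rot: [-0.151, 0.924, -0.235, 0.261]
force: [-16.9, -11.0, 21.4]
grip_width: 0.225
grip_force: 79.1
```

```bash
python3 ins.py; python3 scr.py|tail -3;python3 - <<'E'
from h import *
a=cam('wrist')['pixels']; b=cam('scene')['pixels']; t=cam('top')['pixels']
o=np.zeros((600,800,3),np.uint8); o[:400,:640]=a; o[400:600,:320]=cv2.resize(b[170:250,310:438],(320,200),interpolation=2); o[400:600,320:640]=cv2.resize(t[150:230,230:358],(320,200),interpolation=2); cv2.imwrite('pics/m2.png',o[:,:,::-1])
E
```

```text
t 19.3333 height 51.4 (home 52.3) corr in tool [-2.   0.1 -0. ] phi -44.6 tilt err deg 0.3 F tool [  1.7   6.7 -28.6] Tq tool [-1.56  0.3   0.1 ] w 0.22451956485778402 q6 1.41 [574.7  72.9 158.2]
line 37 [15.   8.3] ccw angle from uphill deg 29.0
line 72 [25.5  1.1] ccw angle from uphill deg 2.5
up [0.786 0.237 0.571] lf [-0.289  0.957  0.   ]
```

View pics/m2.png

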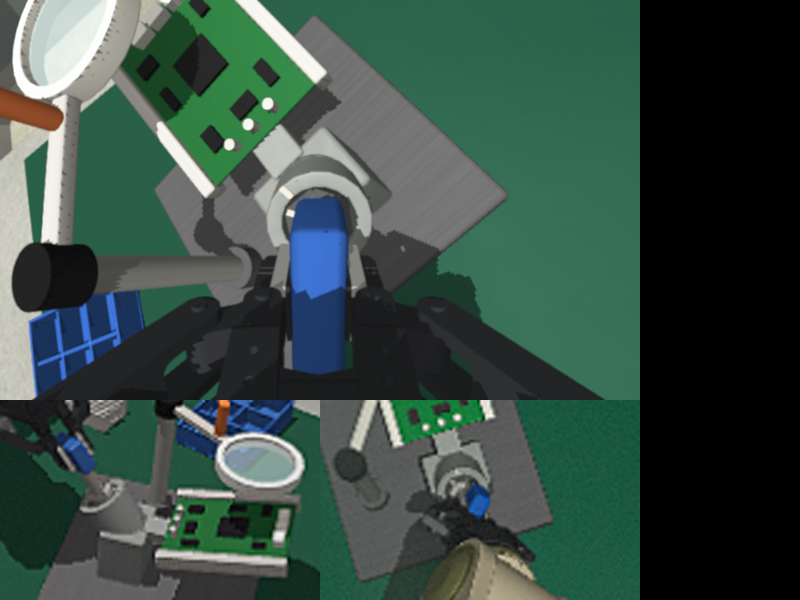

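Wrist view shows the ring mark at (287,190) and the screw's line at (291,213), still about 25° short; the key's collar is seated.

```bash
cat > ang.py <<'E'
from h import *
c=cam('wrist'); s=np.array([601.4,82,115.2]); n=np.array([-.549,-.159,.82]); n/=np.linalg.norm(n)
up=np.array([0,0,1.])-n*n[2]; up/=np.linalg.norm(up); lf=np.cross(n,up)
h=cv2.cvtColor(c['pixels'],cv2.COLOR_RGB2HSV); m=((h[...,2]>215)).astype(np.uint8); N,l,st,ce=cv2.connectedComponentsWithStats(m)
for i in range(1,N):
    if st[i,4]<5: continue
    v,u=np.nonzero(l==i); o,d=rays(c,np.c_[u,v]); f=lambda k:o+d*(((s+k*n-o)@n)/(d@n))[:,None]-s
    Q=f(0); r=np.hypot(Q@up,Q@lf).mean()
    if r>32: continue
    if r>21.5: Q=f(2)
    q=np.c_[Q@up,Q@lf]; a=np.degrees(np.arctan2(q[:,1],q[:,0])); print(st[i],ce[i].round(1),'r',np.hypot(*q.T).min().round(1),np.hypot(*q.T).max().round(1),'ang',a.min().round(1),np.median(a).round(1),a.mean().round(1),a.max().round(1),'mean xy',q.mean(0).round(1))
E
python3 ang.py
```

```text
[279 186  14  13  91] [285.8 192.1] r 21.9 30.0 ang -2.9 1.2 1.2 5.4 mean xy [26.   0.5]
[287 210   7   7  38] [290.2 212.9] r 15.5 19.3 ang 23.0 28.8 28.7 34.6 mean xy [15.2  8.4]
```

servo_tool([
  [1,[0,0,0],[0,0,0.6]],
  [1,[0,0,0],[0,0,0.6]],
  [1,[0,0,0],[0,0,0.6]],
  [1,[0,0,0],[0,0,0.6]],
  [1,[0,0,0],[0,0,0.6]],
  [1,[0,0,0],[0,0,0.6]],
  [1,[0,0,0],[0,0,0.4]],
  [1,[0,0,0],[0,0,0]],
  [1,[0,0,0],[0,0,0]],
])

```text
time_s: 20.33
eef_pos: [574.6, 72.7, 158.1]
ee_rot: [-0.202, 0.855, -0.422, 0.224]
force: [-16.6, -13.4, 21.4]
grip_width: 0.223
grip_force: 79.3
```

```bash
python3 ins.py; python3 ang.py
```

```text
t 20.3333 height 51.4 (home 52.3) corr in tool [-1.9  0.6 -0. ] phi -68.6 tilt err deg 0.3 F tool [  6.4   6.6 -28.8] Tq tool [-1.68  1.04  0.06] w 0.22326901999554777 q6 1.82 [574.6  72.7 158.1]
[279 174  31  18  49] [293.7 180.3] r 28.5 29.4 ang -57.9 -39.8 -39.2 -18.5 mean xy [ 22. -18.]
[268 203  16  10 103] [275.6 207.5] r 22.0 30.3 ang -3.2 1.7 1.6 6.7 mean xy [26.1  0.7]
[287 210   7   7  40] [290.1 212.8] r 15.3 19.3 ang -1.1 4.9 4.9 11.0 mean xy [17.2  1.5]
[ 292  234   46   53 2086] [314.5 258.6] r 8.4 41.9 ang 49.8 105.3 104.9 156.6 mean xy [-6.2 22.8]
```

servo_tool([
  [1,[0,0,0],[0,0,0.3]],
  [1,[0,0,0],[0,0,0.22]],
  [1,[0,0,0],[0,0,0]],
  [1,[0,0,0],[0,0,0]],
])

```text
time_s: 20.72
eef_pos: [574.6, 72.6, 158.0]
ee_rot: [-0.208, 0.843, -0.445, 0.218]
force: [-17.9, -13.1, 20.9]
grip_width: 0.223
grip_force: 79.3
```

```bash
python3 ins.py; python3 ang.py
```

```text
t 20.7167 height 51.3 (home 52.3) corr in tool [-1.8  0.7 -0. ] phi -71.7 tilt err deg 0.3 F tool [  5.7   7.2 -29. ] Tq tool [-1.7   1.19 -0.09] w 0.22300951815735684 q6 1.88 [574.6  72.6 158. ]
[277 174  29  20  47] [290.2 182.5] r 28.4 29.4 ang -56.9 -37.9 -37.7 -18.4 mean xy [ 22.4 -17.3]
[268 205  15  10 104] [274.8 209.5] r 21.9 30.2 ang -3.4 1.4 1.5 6.8 mean xy [26.1  0.7]
[287 210   7   7  40] [290.1 212.8] r 15.2 19.2 ang -4.2 1.8 1.8 8.0 mean xy [17.2  0.5]
[ 292  235   46   52 2069] [314.  258.6] r 8.8 42.4 ang 47.9 101.7 101.5 151.9 mean xy [-4.8 23.2]
```

servo_tool([
  [1,[0,0,-0.001],[0,0,0]],
  [1,[0,0,0],[0,0,0]],
  [1,[0,0,0],[0,0,0]],
], squeeze=20)

```text
time_s: 21.02
eef_pos: [574.3, 72.7, 158.1]
ee_rot: [-0.208, 0.843, -0.445, 0.218]
force: [-3.9, -8.3, 9.2]
grip_width: 0.226
grip_force: 76.7
```

servo_tool([
  [0.4,[0,0,0],[0,0,0]],
  [0.2,[0,0,0],[0,0,0]],
  [0,[0,0,0],[0,0,0]],
  [-0.3,[0,0,0],[0,0,0]],
  [-0.5,[0,0,0],[0,0,0]],
  [-0.5,[0,0,0],[0,0,0]],
])

```text
time_s: 21.52
eef_pos: [573.8, 73.9, 157.2]
ee_rot: [-0.208, 0.844, -0.445, 0.216]
force: [0.5, 0.1, 0.8]
grip_width: 0.753
grip_force: 0.0
```

```bash
python3 ins.py; python3 ang.py
```

```text
t 21.5167 height 51.0 (home 52.3) corr in tool [-0.2  0.3 -0. ] phi -71.8 tilt err deg 0.1 F tool [ 0.3 -0.8 -0.4] Tq tool [-0.24 -0.05 -0.03] w 0.7526744611378801 q6 1.88 [573.8  73.9 157.2]
[285 172  19  11  26] [294.2 176. ] r 28.6 29.4 ang -55.4 -45.0 -44.7 -32.3 mean xy [ 20.5 -20.2]
[267 202  15  10 101] [273.7 206.9] r 22.1 30.2 ang -3.3 1.5 1.4 6.2 mean xy [26.2  0.7]
[286 207   8   7  44] [289.4 210.1] r 15.0 19.2 ang -4.4 1.4 1.6 7.5 mean xy [17.1  0.5]
[ 292  232   46   61 2394] [313.5 259.6] r 8.5 48.9 ang 47.7 101.8 102.3 153.6 mean xy [-5.5 25.3]
```

Released cleanly and still aligned. Retreat straight along the tool axis.

servo_tool([
  [-0.5,[0,0,-0.01],[0,0,0]],
  [-0.5,[0,0,-0.015],[0,0,0]],
  [-0.5,[0,0,-0.02],[0,0,0]],
  [-0.5,[0,0,-0.025],[0,0,0]],
  [-0.5,[0,0,-0.025],[0,0,0]],
  [-0.5,[0,0,-0.025],[0,0,0]],
  [-0.5,[0,0,-0.02],[0,0,0]],
  [-0.5,[0,0,0],[0,0,0]],
  [-0.5,[0,0,0],[0,0,0]],
])

```text
time_s: 22.32
eef_pos: [496.6, 51.3, 273.1]
ee_rot: [-0.208, 0.843, -0.445, 0.218]
force: [-0.1, 0.1, -0.3]
grip_width: 0.75
grip_force: 0.0
```

```bash
python3 ins.py; python3 ang.py;python3 - <<'E'
from h import *
W=cam('wrist'); S=cam('scene'); a=W['pixels']; b=S['pixels']; t=cam('top')['pixels']
o=np.zeros((600,800,3),np.uint8); o[:400,:640]=a; o[400:600,:320]=cv2.resize(b[170:250,310:438],(320,200),interpolation=2); o[400:600,320:640]=cv2.resize(t[150:230,230:358],(320,200),interpolation=2); cv2.imwrite('pics/m3.png',o[:,:,::-1])
so=np.array([601.4,82,115.2]); n=np.array([-.549,-.159,.82])
for c in(W,):
    m=mask(c,(100,140,60),(125,255,255)); N,l,st,ce=cv2.connectedComponentsWithStats(m)
    v,u=np.nonzero(m); P=pts(c,np.c_[u,v])-so; h=P@n; r=np.linalg.norm(P-h[:,None]*n,axis=1); g=(r<45)&(h>20); print('handle top height over socket (88 home)',np.percentile(h[g],[50,80,95,99]).round(1),g.sum(),'offset',np.mean((P-h[:,None]*n)[g&(h>84)],0).round(1))
E
```

```text
t 22.3167 height 191.9 (home 52.3) corr in tool [-0.6  0.6 -0. ] phi -71.8 tilt err deg 0.3 F tool [-0.2  0.2  0.2] Tq tool [-0.27 -0.12  0.04] w 0.7497345315282817 q6 1.99 [496.6  51.3 273.1]
[289 157   8   5  32] [292.4 159.1] r 22.2 29.6 ang -2.7 1.3 1.4 5.5 mean xy [26.   0.6]
[309 156  16  47 451] [314.2 174.2] r 0.5 36.8 ang -176.1 74.8 40.6 173.7 mean xy [1.8 8.8]
[300 160   5   4  16] [302.1 161.7] r 14.4 18.6 ang -3.2 1.9 2.0 7.0 mean xy [16.5  0.6]
handle top height over socket (88 home) [ 88.   88.7  89.3 213.6] 2234 offset [ 0.7 -1.2  0.4]
```

View pics/m3.png

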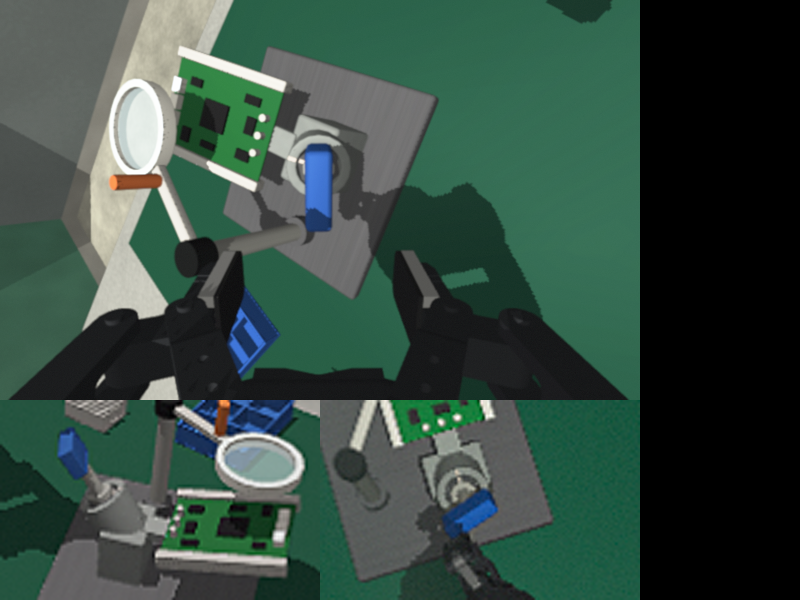

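The pictures show the key standing on its own in the screw. Its handle top is 88 mm above the face, which means it is fully home. The screw's line (302,162) and the ring's line (292,159) lie on one radius, and the lens is over the board.

```bash
python3 -c "from rig import *; print(finish_job())"
```

```text
the job is handed in; nothing more can be done
None
```

I handed in the job at about 22 s: the magnifier is swung about 1.65 rad back over the green board, and the blue key stands fully home in the screw with its white line within about 1° of the ring's. I saw no contact with the red key, heat sink, screwdriver or parts tray.

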